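# Stir coir pellets into the clay pebbles and put the used stick away

### The job

Take the wooden stick from its stand and stir the lumps in the pot, foot near the floor, in wide circles midway between middle and wall, at least three full turns anticlockwise seen from above and on until the drum-shaped coir pellets are no longer together in one clump (two of them at least 85 mm apart, centre to centre), all lumps staying in the pot. Then stand the stick fully down in the clear one of the two used-tool tubes and let go: a stub blocks the other, so feel for it. Leave the jar, bottle, cup, small pot and trowel where they are.

Things in the scene. Friction and masses are not known exactly. Their poses are not given: they have to be found in the camera images.
- stick: wooden stirring stick, 170 mm long, standing upright at the start. Origin at the centre of its flat foot, z along it towards the handle. The lower 100 mm is a round wooden rod 18 mm across; the upper 70 mm is a square black rubber-covered handle 26 x 26 mm, its faces across the x and y axes. 60 to 130 g. If a wedged lump pushes hard on its foot it can pivot a little in the grip.
- stick_foot (a point): the centre of the stick's flat foot (its lower end)
- stick_grip (a point): good place to grip: on the axis of the square handle, 142 mm above the foot, 28 mm below the top; gripping much lower brings the top against the gripper's body
- stand: wooden block 75 x 75 x 75 mm, fixed, in which the stick stands at the start. Origin at the centre of its underside; an upright bore 23 mm wide and 60 mm deep (floor 15 mm above the table) in the middle of its top.
- pot: round white glazed mixing pot, heavy: it does not move. Origin at the centre of its underside. Outer diameter 190 mm at the foot, 208 mm at the rim, wall 5 mm (inside 181 mm across at the floor, 198 mm at the rim); rim 75 mm above the table, inner floor 8 mm above the table.
- rack: grey used-tool rack, fixed: base 70 x 145 x 10 mm, two upright tubes 76 mm apart along its y. Origin at the centre of its underside. Tubes 34 mm wide inside, flaring to 52 mm (64 outside) in the top 25 mm; rim 90 mm above the table. A hidden 45 mm stub blocks one of them (either): there the stick stops with its foot 55 mm above the table; in the clear one it goes down to 14 mm (on a rubber pad).
- tube_a (a point): centre of one tube's mouth, at its rim
- tube_b (a point): centre of the other tube's mouth, at its rim
- jar: bystander: closed glass jar, 48 mm across, 95 mm high, loose; origin at the centre of its underside
- nursery_pot: bystander: empty black plant pot, 48 mm across, 60 mm high, loose; origin at the centre of its underside
- bottle: bystander: white plastic bottle, 46 mm across, 120 mm high, loose; origin at the centre of its underside
- cup: bystander: clear plastic cup, 50 mm across, 50 mm high, loose; origin at the centre of its underside
- trowel: bystander: flat trowel 200 mm long lying on the far side of the table, loose
- pebble0: clay pebble in the pot: roundish, knobbly, about 30 mm across, 20 g; origin at its centre
- pebble1: clay pebble in the pot: roundish, knobbly, about 30 mm across, 20 g; origin at its centre
- pebble2: clay pebble in the pot: roundish, knobbly, about 30 mm across, 20 g; origin at its centre
- pebble3: clay pebble in the pot: roundish, knobbly, about 30 mm across, 20 g; origin at its centre
- pebble4: clay pebble in the pot: roundish, knobbly, about 30 mm across, 20 g; origin at its centre
- pellet0: pressed coir pellet in the pot: a plain round drum 30 mm across and 20 mm high with flat ends, lying flat at the start, 18 g; origin at its centre. The three start side by side in one clump, the pebbles round the other side and the pot's middle nearly free.
- pellet1: pressed coir pellet in the pot: a plain round drum 30 mm across and 20 mm high with flat ends, lying flat at the start, 18 g; origin at its centre. The three start side by side in one clump, the pebbles round the other side and the pot's middle nearly free.
- pellet2: pressed coir pellet in the pot: a plain round drum 30 mm across and 20 mm high with flat ends, lying flat at the start, 18 g; origin at its centre. The three start side by side in one clump, the pebbles round the other side and the pot's middle nearly free.

How it is judged:
On the way, in this order (a step that is already met when the one before it is completed fails the run):
1. turn 1: the held stick's foot, near the pot floor and at least 20 mm from the pot's middle, passes one side of the pot (contact force between the fingers and stick above 1 N and z of stick_foot in the frame of pot below 0.035 m and x of stick_foot in the frame of pot above 0.02 m and y of stick_foot in the frame of pot between -0.018 and 0.018 m).
2. turn 1: the held stick's foot, near the pot floor and at least 20 mm from the pot's middle, passes a quarter turn on, anticlockwise (contact force between the fingers and stick above 1 N and z of stick_foot in the frame of pot below 0.035 m and y of stick_foot in the frame of pot above 0.02 m and x of stick_foot in the frame of pot between -0.018 and 0.018 m).
3. turn 1: the held stick's foot, near the pot floor and at least 20 mm from the pot's middle, passes half a turn on (contact force between the fingers and stick above 1 N and z of stick_foot in the frame of pot below 0.035 m and x of stick_foot in the frame of pot below -0.02 m and y of stick_foot in the frame of pot between -0.018 and 0.018 m).
4. turn 1: the held stick's foot, near the pot floor and at least 20 mm from the pot's middle, passes three quarters of a turn on (contact force between the fingers and stick above 1 N and z of stick_foot in the frame of pot below 0.035 m and y of stick_foot in the frame of pot below -0.02 m and x of stick_foot in the frame of pot between -0.018 and 0.018 m).
5. turn 2: the held stick's foot, near the pot floor and at least 20 mm from the pot's middle, passes one side of the pot (all of step 1).
6. turn 2: the held stick's foot, near the pot floor and at least 20 mm from the pot's middle, passes a quarter turn on, anticlockwise (all of step 2).
7. turn 2: the held stick's foot, near the pot floor and at least 20 mm from the pot's middle, passes half a turn on (all of step 3).
8. turn 2: the held stick's foot, near the pot floor and at least 20 mm from the pot's middle, passes three quarters of a turn on (all of step 4).
At the end, for the whole second after the job is handed in: The stick stands let go and still in the clear tube: foot within 12 mm of its axis and under 24 mm above the table, leaning under 0.45 rad (it may lean in the wide tube). All five pebbles and three coir pellets lie in the pot, and at least two coir pellets are over 80 mm apart, centre to centre ((horizontal distance between stick_foot and tube_a below 0.012 m or horizontal distance between stick_foot and tube_b below 0.012 m) and z of stick_foot in the frame of rack below 0.024 m and angle between stick's own z axis and vertical below 0.45 rad and linear speed of stick below 0.03 m/s and (horizontal distance between pellet0 and pellet1 above 0.08 m or horizontal distance between any of pellet0, pellet1 and pellet2 above 0.08 m) and horizontal distance between each of pebble0, pebble1, pebble2, pebble3, pebble4, pellet0, pellet1, pellet2 and pot below 0.095 m and height (world z) of each of pebble0, pebble1, pebble2, pebble3, pebble4, pellet0, pellet1, pellet2 below 0.075 m); the robot touches nothing.
It fails at once if the jar is pushed more than 25 mm or knocked over (distance of jar from where it was at the start of the episode above 0.025 m).
It fails at once if the nursery pot is pushed more than 25 mm or knocked over (distance of nursery_pot from where it was at the start of the episode above 0.025 m).
It fails at once if the bottle is pushed more than 25 mm or knocked over (distance of bottle from where it was at the start of the episode above 0.025 m).
It fails at once if the cup is pushed more than 25 mm or knocked over (distance of cup from where it was at the start of the episode above 0.025 m).
It fails at once if the trowel is pushed more than 25 mm or knocked over (distance of trowel from where it was at the start of the episode above 0.025 m).
It also fails if it takes over 70 s, if anything falls off the work surface, if the arm or the gripper's body presses on something with over 40 N, if the wrist force passes 120 N, or if a joint passes its speed limit or range.

### The arm

A 6-joint arm with a two-finger parallel gripper is mounted at the origin on the work surface. World frame = base frame: x ahead of the robot, y to its left, z up, the work surface at z = 0. Lengths are in m, angles in rad, forces in N, time in s.
With the tool pointing down it reaches from about 0.375 to 0.975 m from the base axis. Payload 3.8 kg.
Tool frame: the origin (TCP) lies on the mounting face of the last link; the fingertips stand 173 mm ahead of it and the grasp point (between the pads) lies 155 mm ahead of it; z points along the fingers, y is the line along which they close (so a half turn about z gives the same grasp; the last joint's range is limited). The gripper opens to 85 mm and grips with 20 to 120 N. Pads are 22 mm wide; open, the fingers measure 114 mm over their backs; the gripper's body (76 mm by 85 mm) begins 54 mm behind the grasp point. The pads swing forward as they close: fully open they stand 13 mm farther back than shut.
Start: joints at [1.29, 0.264, 1.604, -0, 1.274, -0.037], TCP at [0.163, 0.655, 0.405] pointing down, gripper open.
Joint ranges: [-2.63, 2.63], [-0.94, 2.18], [0.31, 2.57], [-1.31, 4.45], [0, 2.66], [-2.55, 2.55]. Speed limits (rad/s): [2.57, 2.57, 3.14, 3.14, 3.14, 3.14].

### API

Orientations are given as a rotation vector (axis times angle).
In Python, from workcell import bot gives the robot as it stands.
- The arm moves only by the tool drive_tool, never from a script. Its argument "increments" is a list of rows, each an object with "delta_pos": the shift along the tool's x, y, z in mm, a list of three; "turn": the turn about the tool's z in rad; "jaw": the opening, from -1 (shut) to 1 (fully open). A call has 1 to 8 rows; each row shifts and turns the commanded pose from where the row before left it, along the tool's axes as they then stand; what a row does not reach is not made up. A row lasts 1/12 s, in which the tool goes at most 41.7 mm and 7.16 degrees, less where a joint would pass 70% of its speed; a pose out of reach is approached as far as the arm can. A call is refused whole if a number of a shift passes 41.7 or a number of a turn 0.125, either way. A call with a gripper value outside its range is refused whole. The fingers move at their own pace and stop on an object; "grip_force" is the grip in N (left out, the last holds). Time passes only in rows, so rows that do not move let the fingers close. It gives the time, the measured TCP pose, the force, the opening and the grip force at its end, in the units of the state.
- bot.read_state(): the state, without advancing time (a new reading comes with each control period).
- bot.read_camera(name): name is "scene" or "side" or "wrist"; returns a dict with "pixels" (420x560x3 uint8, red, green, blue), "fovy" (degrees; the focal length in pixels is half the picture's height over the tangent of half this angle, whatever the lens; pixels are square), "cx", "cy" (the principal point, pixels), "k1" (the pictures are not rectified: a ray, as slopes to the right and down, at radius r is drawn at 1 + k1 r^2 times it, then the intrinsics apply), "camera_from_world" (4x4, takes a point from world to camera coordinates); the wrist camera has in their place "hand_eye" (4x4, takes a point from camera to tool coordinates, whose origin is the TCP and whose axes are the flange's). Camera axes: x right, y down, z forward; pixel columns grow to the right and rows downward; lengths in m; the calibration is good to about 2 mm. A picture is of the moment at which its call begins: read the wrist's pose just before it. There is no depth.
- bot.finish_job(): hands the job in; it is judged then, once.
The state is a dict: "time": time; "q": joint angles; "joint_vel": joint speeds; "joint_torque": joint torques, N m; "tool_pos": TCP position; "tcp_rot": TCP orientation; "wrist_force": force on the tool from outside, world axes, zero at the start; "torque": the same for the moment, N m; "width": opening from 0.0 (shut) to 1.0 (fully open); "grip_force": force on a finger pad.
Only numpy, scipy, OpenCV 4.12 (cv2) and the standard library are available. Lean on these libraries where they do the work, as an engineer would, in place of code of your own. Each camera call takes 0.05 s, during which the arm holds its last target. There are 200 camera calls.

## Working session

There is one attempt and no reset: what is moved stays moved. The work goes in short steps, Python scripts to look and compute and a tool call to move; the robot and the scene stay as the last step left them, time stands still between calls to the robot, and variables do not carry over. Pictures are saved under pics/ and viewed, at most 12 in all, crops included, and the job is handed in when it is done.

Besides the shell and the picture viewer there is one more tool, called after "Call:" as name(argument=value, ...), one argument or row to a line, values as JSON. drive_tool: Moves the arm, as the interface text tells. Its arguments: {"type":"object","properties":{"increments":{"type":"array"},"grip_force":{"type":"number"}},"required":["increments"]}

```bash
mkdir -p pics; cat > h.py <<'E'
import numpy as np,cv2
from scipy.spatial.transform import Rotation as R
from workcell import bot
def grab(n,f):
    s=bot.read_state(); c=bot.read_camera(n); cv2.imwrite(f,c['pixels'][:,:,::-1])
    if n=='wrist':
        T=np.eye(4);T[:3,:3]=R.from_rotvec(s['tcp_rot']).as_matrix();T[:3,3]=s['tool_pos'];c['wc']=T@np.array(c['hand_eye'])
    else: c['wc']=np.linalg.inv(np.array(c['camera_from_world']))
    return c
def K(c):
    f=210/np.tan(np.radians(c['fovy'])/2);return np.array([[f,0,c['cx']],[0,f,c['cy']],[0,0,1.]]),np.array([c['k1'],0,0,0.])
def ray(c,u,v):
    k,d=K(c);p=cv2.undistortPoints(np.array([[[u,v]]],float),k,d)[0,0]
    return c['wc'][:3,3],c['wc'][:3,:3]@np.array([p[0],p[1],1])
def onz(c,u,v,z):
    o,d=ray(c,u,v);return o+d*(z-o[2])/d[2]
def proj(c,P):
    k,d=K(c);w=np.linalg.inv(c['wc']);r,_=cv2.Rodrigues(w[:3,:3])
    return cv2.projectPoints(np.array(P,float).reshape(-1,1,3),r,w[:3,3],k,d)[0][:,0]
E
cat > a.py <<'E'
from h import *
import pickle
cs={n:grab(n,f'pics/{n}0.png') for n in('scene','side','wrist')}
pickle.dump(cs,open('c0.pkl','wb'))
s=bot.read_state()
print({k:np.round(v,3) for k,v in s.items()})
for n,c in cs.items(): print(n,c['fovy'],c['k1'],np.round(c['wc'],3).tolist())
E
python3 a.py
```

```text
{'time': np.float64(0.15), 'q': array([ 1.29 ,  0.265,  1.605, -0.   ,  1.274, -0.037]), 'joint_vel': array([-0.001, -0.001, -0.004, -0.   ,  0.   ,  0.   ]), 'joint_torque': array([ 1.0000e-03, -5.1590e+01, -3.6796e+01, -0.0000e+00,  8.0000e-03,
        0.0000e+00]), 'tool_pos': array([0.163, 0.655, 0.404]), 'tcp_rot': array([-3.820e-01, -3.118e+00,  3.000e-03]), 'wrist_force': array([ 0.119,  0.421, -0.02 ]), 'torque': array([-0.017, -0.028, -0.025]), 'grip_force': np.float64(0.0), 'width': np.float64(1.005)}
scene 50.998793682707955 0.004844173723783298 [[-0.892, 0.373, -0.255, 0.9], [0.452, 0.749, -0.484, 0.54], [0.011, -0.547, -0.837, 1.049], [0.0, 0.0, 0.0, 1.0]]
side 56.8587178442414 -0.05890833493171687 [[0.766, -0.327, 0.553, 0.132], [-0.642, -0.415, 0.645, -0.568], [0.018, -0.849, -0.528, 0.567], [0.0, 0.0, 0.0, 1.0]]
wrist 67.89020807030064 -0.06431150079017149 [[0.242, 0.925, 0.293, 0.088], [0.97, -0.23, -0.075, 0.673], [-0.002, 0.303, -0.953, 0.372], [0.0, 0.0, 0.0, 1.0]]
```

View pics/scene0.png

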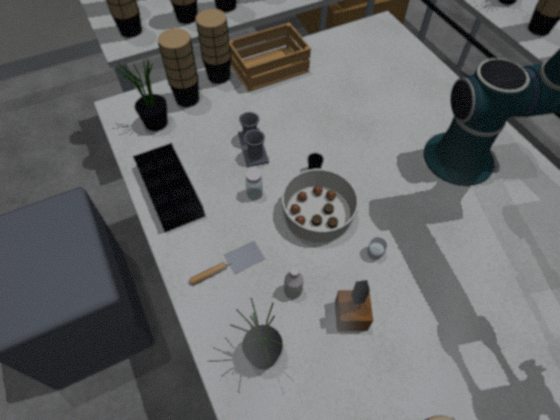

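View pics/side0.png

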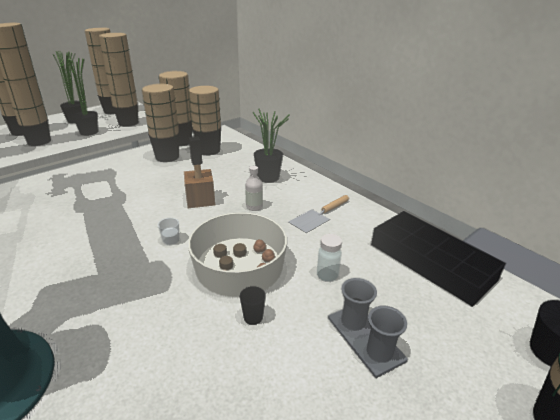

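```bash
cat > b.py <<'E'
from h import *
import pickle
cs=pickle.load(open('c0.pkl','rb'));S,D=cs['scene'],cs['side']
def tri(a,b):
    (o1,d1),(o2,d2)=ray(S,*a),ray(D,*b);A=np.stack([d1,-d2],1);t=np.linalg.lstsq(A,o2-o1,rcond=None)[0]
    p,q=o1+t[0]*d1,o2+t[1]*d2;return np.round((p+q)/2,3),round(np.linalg.norm(p-q),4)
print('handle top',tri((361,283),(196,137)))
for n,a,b,z in [('stand top',(354,299),(199,177),.075),('potrim',(320,200),(238,240),.075),('tubeA',(249,119),(387,322),.09),('tubeB',(255,138),(359,290),.09)]:
    print(n,np.round(onz(S,*a,z),3),np.round(onz(D,*b,z),3))
for n,a,b in [('A-A',(249,119),(387,322)),('A-B',(249,119),(359,290))]:print(n,tri(a,b))
for n,a,b,h in [('jar',(254,172),(331,242),.095),('nurs',(315,156),(253,293),.06),('bottle',(295,272),(254,171),.12),('cup',(377,243),(169,224),.05)]:
    print(n,np.round(onz(S,*a,h),3),np.round(onz(D,*b,h),3))
# pot rim ellipse check overlay
im=cv2.imread('pics/scene0.png');im2=cv2.imread('pics/side0.png')
c1=cv2.resize(im[100:340,225:400],None,fx=2.3,fy=2.3,interpolation=3)
c2=cv2.resize(im2[115:391,150:420],None,fx=2,fy=2,interpolation=3)[:552,:390]
c2=cv2.resize(im2[115:391,170:420],None,fx=1.58,fy=2,interpolation=3)
out=np.hstack([c1,c2]);print(out.shape);cv2.imwrite('pics/c1.png',out)
E
python3 b.py
```

```text
handle top (array([0.57 , 0.278, 0.188]), np.float64(0.0026))
stand top [0.561 0.271 0.075] [0.566 0.275 0.075]
potrim [ 0.493 -0.01   0.075] [ 0.488 -0.021  0.075]
tubeA [ 0.545 -0.355  0.09 ] [ 0.538 -0.362  0.09 ]
tubeB [ 0.561 -0.277  0.09 ] [ 0.559 -0.287  0.09 ]
A-A (array([ 0.543, -0.36 ,  0.085]), np.float64(0.0001))
A-B (array([ 0.546, -0.312,  0.121]), np.float64(0.0311))
jar [ 0.618 -0.161  0.095] [ 0.615 -0.165  0.095]
nurs [ 0.423 -0.161  0.06 ] [ 0.43  -0.152  0.06 ]
bottle [0.664 0.166 0.12 ] [0.652 0.14  0.12 ]
cup [0.417 0.16  0.05 ] [0.416 0.156 0.05 ]
(552, 797, 3)
```

View pics/c1.png

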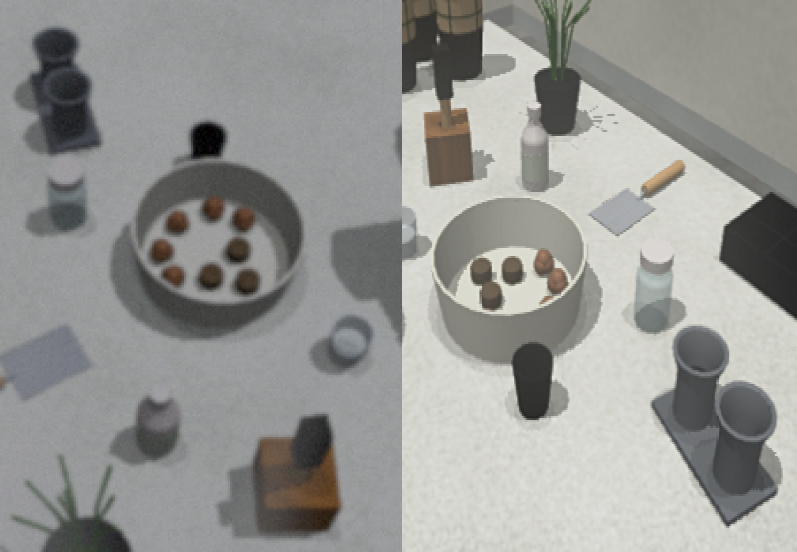

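View pics/wrist0.png

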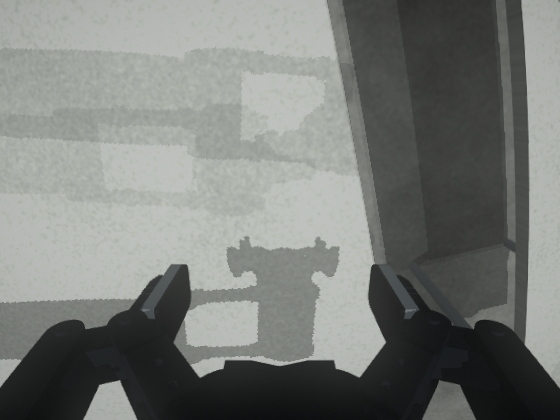

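Call:
drive_tool(
  increments=[
    {"delta_pos": [-34.5,-19.3,0],"turn": 0,"jaw": 1},
    {"delta_pos": [-34.5,-19.3,0],"turn": 0,"jaw": 1},
    {"delta_pos": [-34.5,-19.3,0],"turn": 0,"jaw": 1},
    {"delta_pos": [-34.5,-19.3,0],"turn": 0,"jaw": 1},
    {"delta_pos": [-34.5,-19.3,0],"turn": 0,"jaw": 1},
    {"delta_pos": [-34.5,-19.3,0],"turn": 0,"jaw": 1},
    {"delta_pos": [-34.5,-19.3,0],"turn": 0,"jaw": 1},
  ],
)

```text
time: 0.73
tool_pos: [0.3656, 0.464, 0.4044]
tcp_rot: [-0.382, -3.118, 0.001]
wrist_force: [0.6, 0.7, -0.3]
width: 0.997
grip_force: 0.0
```

Call:
drive_tool(
  increments=[
    {"delta_pos": [-34.5,-19.3,0],"turn": 0,"jaw": 1},
    {"delta_pos": [-34.5,-19.3,0],"turn": 0,"jaw": 1},
    {"delta_pos": [-34.5,-19.3,0],"turn": 0,"jaw": 1},
    {"delta_pos": [-34.5,-19.3,0],"turn": 0,"jaw": 1},
    {"delta_pos": [-34.5,-19.3,0],"turn": 0,"jaw": 1},
    {"delta_pos": [-34.5,-19.3,0],"turn": 0,"jaw": 1},
    {"delta_pos": [-34.5,-19.3,0],"turn": 0,"jaw": 1},
    {"delta_pos": [0,0,0],"turn": 0,"jaw": 1},
  ],
)

```text
time: 1.4
tool_pos: [0.5706, 0.2714, 0.4043]
tcp_rot: [0.39, 3.114, -0.004]
wrist_force: [-0.4, 0.7, 0.4]
width: 0.997
grip_force: 0.0
```

```bash
cat > w.py <<'E'
from h import *
import pickle,sys
c=grab('wrist',sys.argv[1]);pickle.dump(c,open('w.pkl','wb'))
s=bot.read_state();print(s['time'],np.round(s['tool_pos'],4),np.round(s['tcp_rot'],3),np.round(s['q'],2))
E
python3 w.py pics/w1.png
```

```text
1.45 [0.5687 0.2733 0.4041] [ 3.900e-01  3.117e+00 -1.000e-03] [ 0.41  0.18  1.7  -0.    1.26 -0.91]
```

View pics/w1.png

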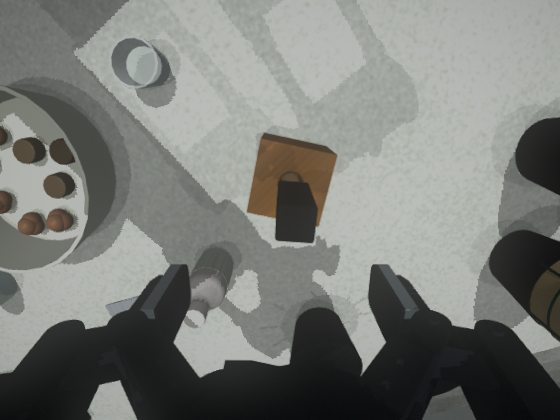

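```bash
python3 - <<'E'
from h import *
import pickle
c=pickle.load(open('w.pkl','rb'));im=c['pixels']
g=im[165:255,235:345].astype(int)
m=(g.max(2)<60).astype(np.uint8)
cs,_=cv2.findContours(m,0,2);k=max(cs,key=cv2.contourArea);p=cv2.approxPolyDP(k,3,True)[:,0]+[235,165]
print(p.tolist())
for q in p: print(q,np.round(onz(c,*q,.185),4))
for q in [(263,133),(336,155),(248,213)]:print('stand',np.round(onz(c,*q,.075),4))
s=R.from_rotvec(bot.read_state()['tcp_rot']).as_matrix();print(np.round(s,3).tolist())
E
```

```text
[[280, 180], [276, 238], [312, 241], [316, 207], [307, 183]]
[280 180] [0.5365 0.2795 0.185 ]
[276 238] [0.5733 0.2675 0.185 ]
[312 241] [0.5812 0.2898 0.185 ]
[316 207] [0.559  0.2973 0.185 ]
[307 183] [0.5424 0.2952 0.185 ]
stand [0.5131 0.2692 0.075 ]
stand [0.55   0.3313 0.075 ]
stand [0.5855 0.2338 0.075 ]
[[-0.969, 0.246, -0.0], [0.246, 0.969, -0.001], [-0.0, -0.001, -1.0]]
```

Call:
drive_tool(
  increments=[
    {"delta_pos": [4,8.5,0],"turn": 0.083,"jaw": 1},
    {"delta_pos": [0,0,25],"turn": 0,"jaw": 1},
    {"delta_pos": [0,0,25],"turn": 0,"jaw": 1},
    {"delta_pos": [0,0,22],"turn": 0,"jaw": 1},
    {"delta_pos": [0,0,20],"turn": 0,"jaw": 1},
    {"delta_pos": [0,0,0],"turn": 0,"jaw": 1},
    {"delta_pos": [0,0,0],"turn": 0,"jaw": -1},
    {"delta_pos": [0,0,0],"turn": 0,"jaw": -1},
  ],
  grip_force=100,
)

```text
time: 2.12
tool_pos: [0.5645, 0.2862, 0.3138]
tcp_rot: [0.51, 3.099, 0.001]
wrist_force: [0.5, -0.0, 0.1]
width: 0.747
grip_force: 0.0
```

Call:
drive_tool(
  increments=[
    {"delta_pos": [0,0,0],"turn": 0,"jaw": -1},
    {"delta_pos": [0,0,0],"turn": 0,"jaw": -1},
    {"delta_pos": [0,0,0],"turn": 0,"jaw": -1},
    {"delta_pos": [0,0,0],"turn": 0,"jaw": -1},
    {"delta_pos": [0,0,0],"turn": 0,"jaw": -1},
  ],
)

```text
time: 2.53
tool_pos: [0.5652, 0.2855, 0.3147]
tcp_rot: [0.511, 3.097, 0.002]
wrist_force: [0.1, -1.2, 6.1]
width: 0.29
grip_force: 98.2
```

Call:
drive_tool(
  increments=[
    {"delta_pos": [0,0,-10],"turn": 0,"jaw": -1},
    {"delta_pos": [0,0,-20],"turn": 0,"jaw": -1},
    {"delta_pos": [0,0,-30],"turn": 0,"jaw": -1},
    {"delta_pos": [0,0,-30],"turn": 0,"jaw": -1},
    {"delta_pos": [0,0,-10],"turn": 0,"jaw": -1},
    {"delta_pos": [0,-10,0],"turn": 0,"jaw": -1},
    {"delta_pos": [0,-25,0],"turn": 0,"jaw": -1},
    {"delta_pos": [0,-35,0],"turn": 0,"jaw": -1},
  ],
)

```text
time: 3.2
tool_pos: [0.5415, 0.2193, 0.4106]
tcp_rot: [-0.507, -3.098, 0.001]
wrist_force: [0.2, -0.6, -0.4]
width: 0.29
grip_force: 98.2
```

Call:
drive_tool(
  increments=[
    {"delta_pos": [0,-35,0],"turn": 0,"jaw": -1},
    {"delta_pos": [0,-35,0],"turn": 0,"jaw": -1},
    {"delta_pos": [0,-30,0],"turn": 0,"jaw": -1},
    {"delta_pos": [0,-15,0],"turn": 0,"jaw": -1},
    {"delta_pos": [0,0,0],"turn": 0,"jaw": -1},
    {"delta_pos": [0,0,0],"turn": 0,"jaw": -1},
  ],
)

```text
time: 3.7
tool_pos: [0.5042, 0.1092, 0.4107]
tcp_rot: [-0.514, -3.096, 0.001]
wrist_force: [-0.2, 0.8, -1.2]
width: 0.295
grip_force: 98.2
```

```bash
python3 w.py pics/w2.png; python3 - <<'E'
from h import *
import pickle
c=pickle.load(open('w.pkl','rb'));im=c['pixels'][:,:,::-1].copy()
a=np.linspace(0,6.283,73)
for r,z,col in((.104,.075,(0,0,255)),(.0905,.008,(0,255,0))):
    P=np.c_[.491+r*np.cos(a),-.014+r*np.sin(a),0*a+z];cv2.polylines(im,[proj(c,P).astype(int).reshape(-1,1,2)],True,col,1)
big=cv2.resize(im[:300,:],(800,429));cv2.imwrite('pics/w2b.png',big)
E
```

```text
3.75 [0.5047 0.1099 0.4111] [-0.512 -3.097  0.   ] [ 0.17 -0.04  1.93  0.    1.26 -1.08]
```

View pics/w2b.png

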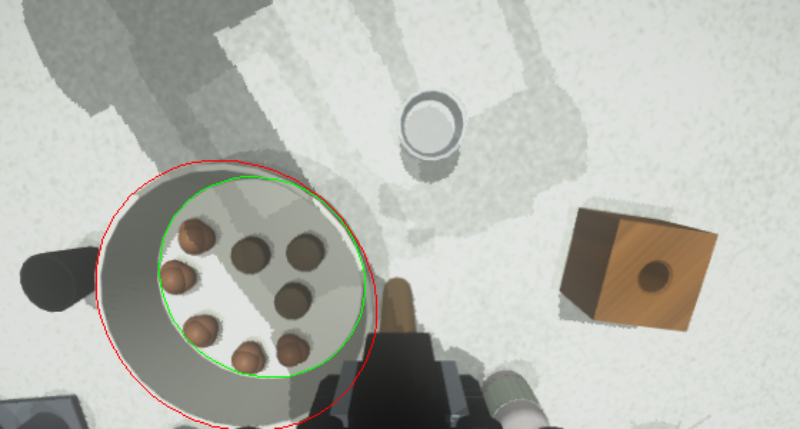

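```bash
python3 - <<'E'
from h import *
import pickle
c=pickle.load(open('w.pkl','rb'));k=560/800
for n,l,z in(('pellet',[(251,253),(305,251),(294,300)],.028),('pebble',[(197,236),(178,277),(200,330),(249,357),(293,350)],.023)):
    for p in l:
        q=onz(c,p[0]*k,p[1]*k,z)[:2]-[.493,-.014];print(n,np.round(q*1000),'r',round(np.hypot(*q)*1000),'deg',round(np.degrees(np.arctan2(q[1],q[0]))))
print('stick foot proj',proj(c,[[.5047,.1099,.111]])/k)
E
```

```text
pellet [-32.  10.] r 33 deg 162
pellet [-19.  53.] r 56 deg 110
pellet [17. 28.] r 33 deg 59
pebble [-59. -28.] r 65 deg -155
pebble [-33. -59.] r 68 deg -119
pebble [ 16. -63.] r 65 deg -75
pebble [ 54. -32.] r 63 deg -31
pebble [60.  8.] r 60 deg 7
stick foot proj [[401.5608742  286.46162028]]
```

Call:
drive_tool(
  increments=[
    {"delta_pos": [0,0,0],"turn": -0.109,"jaw": -1},
    {"delta_pos": [0,0,0],"turn": -0.109,"jaw": -1},
    {"delta_pos": [0,0,0],"turn": -0.11,"jaw": -1},
    {"delta_pos": [3,-30,0],"turn": 0,"jaw": -1},
    {"delta_pos": [4,-38,0],"turn": 0,"jaw": -1},
    {"delta_pos": [0,-38,0],"turn": 0,"jaw": -1},
    {"delta_pos": [0,-26,0],"turn": 0,"jaw": -1},
    {"delta_pos": [0,-10,0],"turn": 0,"jaw": -1},
  ],
)

```text
time: 4.42
tool_pos: [0.4987, -0.0336, 0.4119]
tcp_rot: [0.001, -3.141, 0.002]
wrist_force: [-0.1, -0.2, -1.5]
width: 0.295
grip_force: 98.4
```

Call:
drive_tool(
  increments=[
    {"delta_pos": [0,0,10],"turn": 0,"jaw": -1},
    {"delta_pos": [0,0,15],"turn": 0,"jaw": -1},
    {"delta_pos": [0,0,15],"turn": 0,"jaw": -1},
    {"delta_pos": [0,0,0],"turn": 0,"jaw": -1},
  ],
)

```text
time: 4.75
tool_pos: [0.4972, -0.0301, 0.3682]
tcp_rot: [0.004, -3.134, -0.003]
wrist_force: [-0.3, 0.7, -1.4]
width: 0.293
grip_force: 98.4
```

```bash
python3 w.py pics/w3.png
```

```text
4.8 [ 0.4976 -0.0302  0.3698] [ 4.000e-03 -3.136e+00 -2.000e-03] [-0.11 -0.05  2.01  0.    1.18 -1.68]
```

View pics/w3.png

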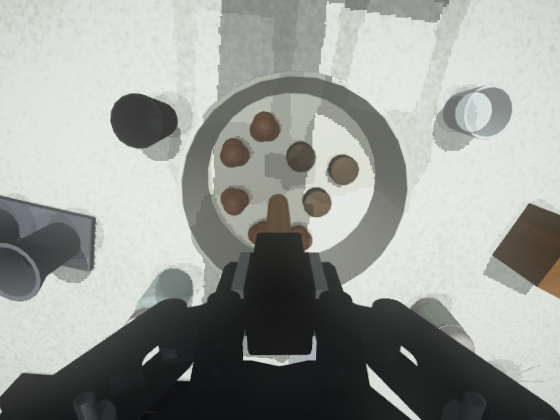

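Call:
drive_tool(
  increments=[
    {"delta_pos": [0,0,20],"turn": 0,"jaw": -1},
    {"delta_pos": [0,0,20],"turn": 0,"jaw": -1},
    {"delta_pos": [0,0,10],"turn": 0,"jaw": -1},
    {"delta_pos": [0,0,4],"turn": 0,"jaw": -1},
    {"delta_pos": [0,0,0],"turn": 0,"jaw": -1},
    {"delta_pos": [3,-10,0],"turn": 0,"jaw": -1},
    {"delta_pos": [2,-10,0],"turn": 0,"jaw": -1},
    {"delta_pos": [0,-9,0],"turn": 0,"jaw": -1},
  ],
)

```text
time: 5.47
tool_pos: [0.4935, -0.0618, 0.3199]
tcp_rot: [-0.002, 3.14, -0.001]
wrist_force: [0.4, -0.1, -0.4]
width: 0.292
grip_force: 98.8
```

Call:
drive_tool(
  increments=[
    {"delta_pos": [-11.6,1.5,0],"turn": 0,"jaw": -1},
    {"delta_pos": [-10.9,4.5,0],"turn": 0,"jaw": -1},
    {"delta_pos": [-9.3,7.2,0],"turn": 0,"jaw": -1},
    {"delta_pos": [-7.2,9.3,0],"turn": 0,"jaw": -1},
    {"delta_pos": [-4.5,10.9,0],"turn": 0,"jaw": -1},
    {"delta_pos": [-1.5,11.6,0],"turn": 0,"jaw": -1},
  ],
)

```text
time: 5.97
tool_pos: [0.5394, -0.0143, 0.3186]
tcp_rot: [-0.003, 3.141, 0.0]
wrist_force: [-0.1, 0.1, -1.3]
width: 0.29
grip_force: 98.5
```

Call:
drive_tool(
  increments=[
    {"delta_pos": [1.5,11.6,0],"turn": 0,"jaw": -1},
    {"delta_pos": [4.5,10.9,0],"turn": 0,"jaw": -1},
    {"delta_pos": [7.2,9.3,0],"turn": 0,"jaw": -1},
    {"delta_pos": [9.3,7.2,0],"turn": 0,"jaw": -1},
    {"delta_pos": [10.9,4.5,0],"turn": 0,"jaw": -1},
    {"delta_pos": [11.6,1.5,0],"turn": 0,"jaw": -1},
  ],
)

```text
time: 6.47
tool_pos: [0.4918, 0.03, 0.3186]
tcp_rot: [0.003, -3.141, -0.0]
wrist_force: [-0.4, 0.7, -2.0]
width: 0.29
grip_force: 98.8
```

Call:
drive_tool(
  increments=[
    {"delta_pos": [11.6,-1.5,0],"turn": 0,"jaw": -1},
    {"delta_pos": [10.9,-4.5,0],"turn": 0,"jaw": -1},
    {"delta_pos": [9.3,-7.2,0],"turn": 0,"jaw": -1},
    {"delta_pos": [7.2,-9.3,0],"turn": 0,"jaw": -1},
    {"delta_pos": [4.5,-10.9,0],"turn": 0,"jaw": -1},
    {"delta_pos": [1.5,-11.6,0],"turn": 0,"jaw": -1},
  ],
)

```text
time: 6.97
tool_pos: [0.4474, -0.0172, 0.3188]
tcp_rot: [-0.001, 3.141, -0.0]
wrist_force: [-0.1, 0.3, -0.8]
width: 0.289
grip_force: 98.9
```

Call:
drive_tool(
  increments=[
    {"delta_pos": [-1.5,-11.6,0],"turn": 0,"jaw": -1},
    {"delta_pos": [-4.5,-10.9,0],"turn": 0,"jaw": -1},
    {"delta_pos": [-7.2,-9.3,0],"turn": 0,"jaw": -1},
    {"delta_pos": [-9.3,-7.2,0],"turn": 0,"jaw": -1},
    {"delta_pos": [-10.9,-4.5,0],"turn": 0,"jaw": -1},
    {"delta_pos": [-11.6,-1.5,0],"turn": 0,"jaw": -1},
  ],
)

```text
time: 7.47
tool_pos: [0.4948, -0.0618, 0.3187]
tcp_rot: [0.0, 3.141, -0.0]
wrist_force: [-0.5, 0.3, -0.6]
width: 0.288
grip_force: 98.8
```

Call:
drive_tool(
  increments=[
    {"delta_pos": [-11.6,1.5,0],"turn": 0,"jaw": -1},
    {"delta_pos": [-10.9,4.5,0],"turn": 0,"jaw": -1},
    {"delta_pos": [-9.3,7.2,0],"turn": 0,"jaw": -1},
    {"delta_pos": [-7.2,9.3,0],"turn": 0,"jaw": -1},
    {"delta_pos": [-4.5,10.9,0],"turn": 0,"jaw": -1},
    {"delta_pos": [-1.5,11.6,0],"turn": 0,"jaw": -1},
  ],
)

```text
time: 7.97
tool_pos: [0.5391, -0.0141, 0.3186]
tcp_rot: [-0.003, 3.142, 0.0]
wrist_force: [-0.3, -0.2, -0.7]
width: 0.289
grip_force: 98.6
```

```bash
python3 w.py pics/w4.png
```

```text
8.0167 [ 0.5388 -0.0125  0.3185] [ 4.000e-03 -3.141e+00 -3.000e-03] [-0.07  0.08  1.99  0.    1.08 -1.64]
```

View pics/w4.png

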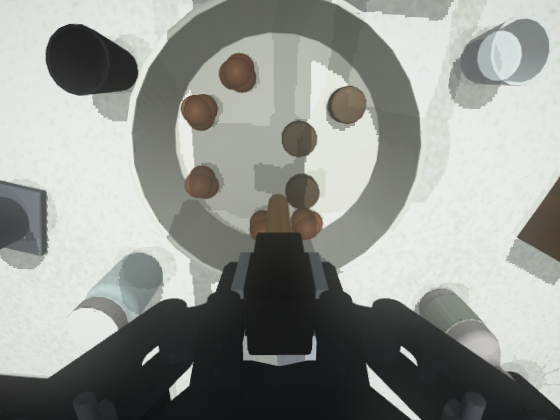

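```bash
cat > p.py <<'E'
from h import *
import pickle,sys
c=pickle.load(open('w.pkl','rb'))
def pr(l,z,n):
    for p in l:
        q=onz(c,p[0],p[1],z)[:2]-[.493,-.014];print(n,np.round(q*1000),'r',round(np.hypot(*q)*1000),'deg',round(np.degrees(np.arctan2(q[1],q[0]))))
E
python3 - <<'E'
from p import *
pr([(299,138),(347,104),(302,190)],.028,'pellet')
pr([(237,72),(198,112),(200,183),(262,223),(306,224)],.023,'pebble')
E
```

```text
pellet [-9. 16.] r 18 deg 120
pellet [-36.  53.] r 64 deg 124
pellet [35. 19.] r 40 deg 29
pebble [-60. -34.] r 69 deg -150
pebble [-30. -67.] r 73 deg -114
pebble [ 30. -70.] r 76 deg -67
pebble [ 67. -16.] r 69 deg -14
pebble [68. 24.] r 72 deg 19
```

Call:
drive_tool(
  increments=[
    {"delta_pos": [1.5,11.6,0],"turn": 0,"jaw": -1},
    {"delta_pos": [4.5,10.9,0],"turn": 0,"jaw": -1},
    {"delta_pos": [7.2,9.3,0],"turn": 0,"jaw": -1},
    {"delta_pos": [9.3,7.2,0],"turn": 0,"jaw": -1},
    {"delta_pos": [10.9,4.5,0],"turn": 0,"jaw": -1},
    {"delta_pos": [11.6,1.5,0],"turn": 0,"jaw": -1},
  ],
)

```text
time: 8.52
tool_pos: [0.4918, 0.03, 0.3186]
tcp_rot: [0.003, -3.141, -0.0]
wrist_force: [0.4, -0.1, -0.7]
width: 0.291
grip_force: 98.6
```

Call:
drive_tool(
  increments=[
    {"delta_pos": [11.6,-1.5,0],"turn": 0,"jaw": -1},
    {"delta_pos": [10.9,-4.5,0],"turn": 0,"jaw": -1},
    {"delta_pos": [9.3,-7.2,0],"turn": 0,"jaw": -1},
    {"delta_pos": [7.2,-9.3,0],"turn": 0,"jaw": -1},
    {"delta_pos": [4.5,-10.9,0],"turn": 0,"jaw": -1},
    {"delta_pos": [1.5,-11.6,0],"turn": 0,"jaw": -1},
  ],
)

```text
time: 9.02
tool_pos: [0.4474, -0.0172, 0.3187]
tcp_rot: [-0.001, 3.142, -0.0]
wrist_force: [0.3, 0.3, -1.3]
width: 0.294
grip_force: 98.7
```

Call:
drive_tool(
  increments=[
    {"delta_pos": [-1.5,-11.6,0],"turn": 0,"jaw": -1},
    {"delta_pos": [-4.5,-10.9,0],"turn": 0,"jaw": -1},
    {"delta_pos": [-7.2,-9.3,0],"turn": 0,"jaw": -1},
    {"delta_pos": [-9.3,-7.2,0],"turn": 0,"jaw": -1},
    {"delta_pos": [-10.9,-4.5,0],"turn": 0,"jaw": -1},
    {"delta_pos": [-11.6,-1.5,0],"turn": 0,"jaw": -1},
  ],
)

```text
time: 9.52
tool_pos: [0.4948, -0.0618, 0.3187]
tcp_rot: [-0.0, 3.141, -0.0]
wrist_force: [-0.4, 0.6, -1.0]
width: 0.293
grip_force: 98.9
```

Call:
drive_tool(
  increments=[
    {"delta_pos": [-11.6,1.5,0],"turn": 0,"jaw": -1},
    {"delta_pos": [-10.9,4.5,0],"turn": 0,"jaw": -1},
    {"delta_pos": [-9.3,7.2,0],"turn": 0,"jaw": -1},
    {"delta_pos": [-7.2,9.3,0],"turn": 0,"jaw": -1},
    {"delta_pos": [-4.5,10.9,0],"turn": 0,"jaw": -1},
    {"delta_pos": [-1.5,11.6,0],"turn": 0,"jaw": -1},
  ],
)

```text
time: 10.02
tool_pos: [0.5391, -0.0141, 0.3186]
tcp_rot: [0.003, -3.141, -0.0]
wrist_force: [0.6, -0.2, -1.2]
width: 0.293
grip_force: 98.9
```

Call:
drive_tool(
  increments=[
    {"delta_pos": [1.5,11.6,0],"turn": 0,"jaw": -1},
    {"delta_pos": [4.5,10.9,0],"turn": 0,"jaw": -1},
    {"delta_pos": [7.2,9.3,0],"turn": 0,"jaw": -1},
    {"delta_pos": [9.3,7.2,0],"turn": 0,"jaw": -1},
    {"delta_pos": [10.9,4.5,0],"turn": 0,"jaw": -1},
    {"delta_pos": [11.6,1.5,0],"turn": 0,"jaw": -1},
  ],
)

```text
time: 10.52
tool_pos: [0.4917, 0.03, 0.3186]
tcp_rot: [0.003, -3.141, -0.0]
wrist_force: [-0.0, -0.5, -1.1]
width: 0.291
grip_force: 98.9
```

Call:
drive_tool(
  increments=[
    {"delta_pos": [11.6,-1.5,0],"turn": 0,"jaw": -1},
    {"delta_pos": [10.9,-4.5,0],"turn": 0,"jaw": -1},
    {"delta_pos": [9.3,-7.2,0],"turn": 0,"jaw": -1},
    {"delta_pos": [7.2,-9.3,0],"turn": 0,"jaw": -1},
    {"delta_pos": [4.5,-10.9,0],"turn": 0,"jaw": -1},
    {"delta_pos": [1.5,-11.6,0],"turn": 0,"jaw": -1},
  ],
)

```text
time: 11.02
tool_pos: [0.4474, -0.0172, 0.3187]
tcp_rot: [-0.001, 3.141, -0.0]
wrist_force: [-0.2, -0.6, -1.2]
width: 0.293
grip_force: 98.9
```

Call:
drive_tool(
  increments=[
    {"delta_pos": [-1.5,-11.6,0],"turn": 0,"jaw": -1},
    {"delta_pos": [-4.5,-10.9,0],"turn": 0,"jaw": -1},
    {"delta_pos": [-7.2,-9.3,0],"turn": 0,"jaw": -1},
    {"delta_pos": [-9.3,-7.2,0],"turn": 0,"jaw": -1},
    {"delta_pos": [-10.9,-4.5,0],"turn": 0,"jaw": -1},
    {"delta_pos": [-11.6,-1.5,0],"turn": 0,"jaw": -1},
  ],
)

```text
time: 11.52
tool_pos: [0.4948, -0.0618, 0.3187]
tcp_rot: [0.0, 3.141, -0.0]
wrist_force: [0.9, 0.1, -0.9]
width: 0.293
grip_force: 98.9
```

Call:
drive_tool(
  increments=[
    {"delta_pos": [-11.6,1.5,0],"turn": 0,"jaw": -1},
    {"delta_pos": [-10.9,4.5,0],"turn": 0,"jaw": -1},
    {"delta_pos": [-9.3,7.2,0],"turn": 0,"jaw": -1},
    {"delta_pos": [-7.2,9.3,0],"turn": 0,"jaw": -1},
    {"delta_pos": [-4.5,10.9,0],"turn": 0,"jaw": -1},
    {"delta_pos": [-1.5,11.6,0],"turn": 0,"jaw": -1},
  ],
)

```text
time: 12.02
tool_pos: [0.5391, -0.0141, 0.3186]
tcp_rot: [0.003, -3.141, -0.0]
wrist_force: [-0.8, 0.1, -0.7]
width: 0.292
grip_force: 98.9
```

```bash
python3 w.py pics/w5.png; python3 - <<'E'
from h import *
import pickle
c=pickle.load(open('w.pkl','rb'));im=c['pixels'];h=cv2.cvtColor(im,cv2.COLOR_RGB2HSV)
m=((h[:,:,1]>55)&(h[:,:,2]<190)).astype(np.uint8);m[232:]=0
m=cv2.morphologyEx(m,cv2.MORPH_OPEN,np.ones((5,5)))
n,l,s,ce=cv2.connectedComponentsWithStats(m)
for i in range(1,n):
    if 300<s[i][4]<3000 and 120<ce[i][0]<430:
        q=onz(c,*ce[i],.026)[:2]-[.493,-.014];print(np.round(ce[i]),s[i][2:].tolist(),'rgb',im[l==i].mean(0).round(),np.round(q*1000),round(np.hypot(*q)*1000))
E
```

```text
12.0667 [ 0.5387 -0.0125  0.3185] [ 4.000e-03 -3.141e+00 -3.000e-03] [-0.07  0.08  1.99  0.    1.08 -1.64]
[236.  72.] [36, 38, 1075] rgb [99. 77. 61.] [-60. -34.] 69
[348. 104.] [34, 36, 974] rgb [120. 108.  89.] [-36.  55.] 65
[199. 111.] [36, 36, 1002] rgb [102.  81.  65.] [-30. -65.] 72
[357. 166.] [32, 32, 820] rgb [115. 104.  86.] [15. 65.] 67
[201. 183.] [33, 32, 832] rgb [100.  82.  68.] [ 29. -68.] 73
[285. 218.] [72, 37, 1705] rgb [101.  83.  65.] [61.  5.] 61
```

```bash
python3 - <<'E'
from h import *
import pickle
c=pickle.load(open('w.pkl','rb'));im=c['pixels'];g=im.astype(int).max(2)
m=(g<118).astype(np.uint8);m[232:]=0
m=cv2.morphologyEx(m,cv2.MORPH_OPEN,np.ones((9,9)))
n,l,s,ce=cv2.connectedComponentsWithStats(m)
for i in range(1,n):
    if 300<s[i][4]<3000 and 120<ce[i][0]<430:
        q=onz(c,*ce[i],.026)[:2]-[.493,-.014];print(np.round(ce[i]),s[i][2:].tolist(),'rgb',im[l==i].mean(0).round(),np.round(q*1000),round(np.hypot(*q)*1000))
E
```

```text
[237.  73.] [35, 38, 1028] rgb [98. 77. 61.] [-59. -34.] 68
[203. 111.] [29, 35, 773] rgb [97. 78. 64.] [-30. -62.] 69
[298. 139.] [33, 36, 956] rgb [91. 85. 73.] [-8. 15.] 17
[359. 171.] [30, 26, 539] rgb [113. 103.  85.] [18. 67.] 70
[204. 182.] [29, 32, 763] rgb [98. 81. 68.] [ 28. -66.] 72
[281. 217.] [64, 37, 1516] rgb [98. 82. 65.] [60.  1.] 60
[197. 216.] [44, 31, 777] rgb [113. 115. 108.] [ 60. -74.] 95
```

Call:
drive_tool(
  increments=[
    {"delta_pos": [1.5,11.6,0],"turn": 0,"jaw": -1},
    {"delta_pos": [4.5,10.9,0],"turn": 0,"jaw": -1},
    {"delta_pos": [7.2,9.3,0],"turn": 0,"jaw": -1},
    {"delta_pos": [9.3,7.2,0],"turn": 0,"jaw": -1},
    {"delta_pos": [10.9,4.5,0],"turn": 0,"jaw": -1},
    {"delta_pos": [11.6,1.5,0],"turn": 0,"jaw": -1},
    {"delta_pos": [7.5,-1,0],"turn": 0,"jaw": -1},
    {"delta_pos": [0,0,0],"turn": 0,"jaw": -1},
  ],
)

```text
time: 12.73
tool_pos: [0.4836, 0.028, 0.3184]
tcp_rot: [0.002, -3.14, 0.001]
wrist_force: [-0.1, -0.3, -1.6]
width: 0.292
grip_force: 98.9
```

Call:
drive_tool(
  increments=[
    {"delta_pos": [0,-10,0],"turn": 0,"jaw": -1},
    {"delta_pos": [0,-10,0],"turn": 0,"jaw": -1},
    {"delta_pos": [0,-10,0],"turn": 0,"jaw": -1},
    {"delta_pos": [0,-10,0],"turn": 0,"jaw": -1},
    {"delta_pos": [0,-10,0],"turn": 0,"jaw": -1},
    {"delta_pos": [0,-10,0],"turn": 0,"jaw": -1},
    {"delta_pos": [0,0,0],"turn": 0,"jaw": -1},
    {"delta_pos": [0,8,0],"turn": 0,"jaw": -1},
  ],
)

```text
time: 13.4
tool_pos: [0.4861, -0.0252, 0.3186]
tcp_rot: [-0.003, -3.142, 0.0]
wrist_force: [-0.5, 0.5, -0.8]
width: 0.29
grip_force: 98.6
```

Call:
drive_tool(
  increments=[
    {"delta_pos": [0,0,-15],"turn": 0,"jaw": -1},
    {"delta_pos": [0,0,-30],"turn": 0,"jaw": -1},
    {"delta_pos": [0,0,-35],"turn": 0,"jaw": -1},
    {"delta_pos": [0,0,-35],"turn": 0,"jaw": -1},
    {"delta_pos": [0,0,-10],"turn": 0,"jaw": -1},
    {"delta_pos": [0,0,0],"turn": 0,"jaw": -1},
    {"delta_pos": [0,0,0],"turn": 0,"jaw": -1},
  ],
)

```text
time: 13.98
tool_pos: [0.4858, -0.0232, 0.4435]
tcp_rot: [-0.003, 3.141, 0.0]
wrist_force: [-0.0, -0.2, -1.1]
width: 0.29
grip_force: 98.7
```

```bash
python3 w.py pics/w6.png
```

```text
14.0333 [ 0.4854 -0.0233  0.4419] [ 3.000e-03 -3.139e+00 -1.000e-03] [-0.1  -0.12  1.95  0.    1.32 -1.67]
```

View pics/w6.png

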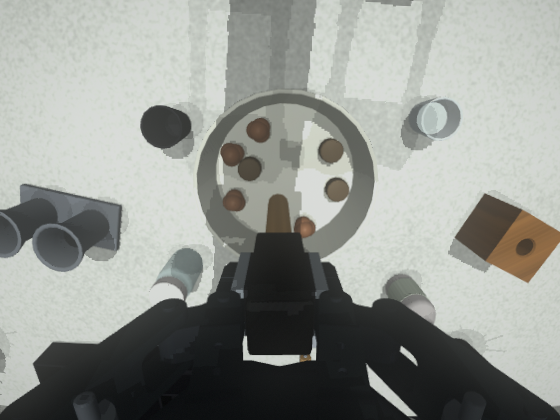

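```bash
python3 - <<'E'
from p import *
P=[onz(c,*p,.028)[:2] for p in((249,169),(331,151),(337,189))]
print([round(np.linalg.norm(P[i]-P[j])*1000) for i,j in((0,1),(0,2),(1,2))])
pr([(249,169),(331,151),(337,189)],.028,'p')
print(onz(c,60,247,.09))
E
```

```text
[104, 114, 49]
p [-13. -47.] r 49 deg -106
p [-36.  54.] r 65 deg 124
p [12. 64.] r 65 deg 79
[ 0.55929251 -0.28042287  0.09      ]
```

Call:
drive_tool(
  increments=[
    {"delta_pos": [-7,-15,0],"turn": 0,"jaw": -1},
    {"delta_pos": [-12,-30,0],"turn": 0,"jaw": -1},
    {"delta_pos": [-15,-36,0],"turn": 0,"jaw": -1},
    {"delta_pos": [-15,-36,0],"turn": 0,"jaw": -1},
    {"delta_pos": [-14,-30,0],"turn": 0,"jaw": -1},
    {"delta_pos": [-9,-20,0],"turn": 0,"jaw": -1},
    {"delta_pos": [0,0,0],"turn": 0,"jaw": -1},
    {"delta_pos": [0,0,0],"turn": 0,"jaw": -1},
  ],
)

```text
time: 14.7
tool_pos: [0.5577, -0.1914, 0.4399]
tcp_rot: [-0.001, -3.136, -0.004]
wrist_force: [-0.6, -1.0, -1.2]
width: 0.294
grip_force: 98.5
```

```bash
python3 w.py pics/w7.png
```

```text
14.75 [ 0.5575 -0.1905  0.4405] [ 0.    -3.136 -0.004] [-0.37  0.08  1.75  0.    1.32 -1.94]
```

View pics/w7.png

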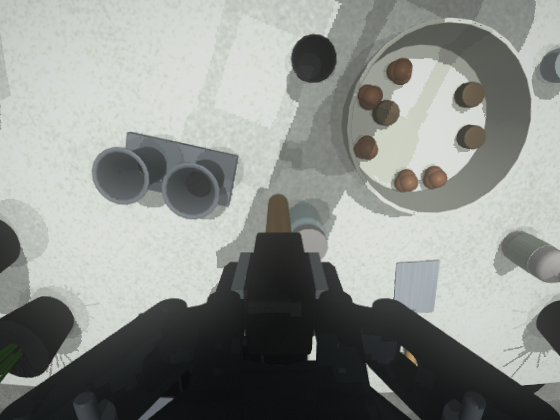

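```bash
python3 - <<'E'
from p import *
for p in((121,175),(192,191)):print(onz(c,*p,.09).round(4))
for p in((121,175),(192,191)):
    o=onz(c,*p,.09);a=np.linspace(0,6.283,40);q=proj(c,np.c_[o[0]+.032*np.cos(a),o[1]+.032*np.sin(a),0*a+.09]);print(q.min(0).round(),q.max(0).round())
E
```

```text
[ 0.5427 -0.3578  0.09  ]
[ 0.5604 -0.2834  0.09  ]
[ 92. 144.] [151. 204.]
[162. 161.] [222. 220.]
```

Call:
drive_tool(
  increments=[
    {"delta_pos": [-1,-20,0],"turn": 0,"jaw": -1},
    {"delta_pos": [-1,-30,0],"turn": 0,"jaw": -1},
    {"delta_pos": [-1,-28,0],"turn": 0,"jaw": -1},
    {"delta_pos": [0,-15,0],"turn": 0,"jaw": -1},
    {"delta_pos": [0,0,0],"turn": 0,"jaw": -1},
    {"delta_pos": [0,0,0],"turn": 0,"jaw": -1},
  ],
)

```text
time: 15.25
tool_pos: [0.5608, -0.2831, 0.4427]
tcp_rot: [0.001, -3.14, -0.003]
wrist_force: [0.3, -0.1, -1.0]
width: 0.295
grip_force: 98.7
```

Call:
drive_tool(
  increments=[
    {"delta_pos": [0,0,15],"turn": 0,"jaw": -1},
    {"delta_pos": [0,0,15],"turn": 0,"jaw": -1},
    {"delta_pos": [0,0,10],"turn": 0,"jaw": -1},
    {"delta_pos": [0,0,10],"turn": 0,"jaw": -1},
    {"delta_pos": [0,0,10],"turn": 0,"jaw": -1},
    {"delta_pos": [0,0,0],"turn": 0,"jaw": -1},
  ],
)

```text
time: 15.75
tool_pos: [0.5606, -0.2826, 0.3808]
tcp_rot: [0.003, -3.138, -0.004]
wrist_force: [-0.9, 0.1, -2.2]
width: 0.289
grip_force: 98.7
```

Call:
drive_tool(
  increments=[
    {"delta_pos": [0,0,9],"turn": 0,"jaw": -1},
    {"delta_pos": [0,0,9],"turn": 0,"jaw": -1},
    {"delta_pos": [0,0,5],"turn": 0,"jaw": -1},
    {"delta_pos": [0,0,3],"turn": 0,"jaw": -1},
    {"delta_pos": [0,0,3],"turn": 0,"jaw": -1},
    {"delta_pos": [0,0,0],"turn": 0,"jaw": -1},
  ],
)

```text
time: 16.25
tool_pos: [0.5613, -0.2839, 0.355]
tcp_rot: [-0.002, 3.141, -0.0]
wrist_force: [-0.4, 0.4, -1.7]
width: 0.292
grip_force: 98.7
```

Call:
drive_tool(
  increments=[
    {"delta_pos": [0,0,2],"turn": 0,"jaw": -1},
    {"delta_pos": [0,0,2],"turn": 0,"jaw": -1},
    {"delta_pos": [0,0,2],"turn": 0,"jaw": -1},
    {"delta_pos": [0,0,0],"turn": 0,"jaw": -1},
  ],
)

```text
time: 16.58
tool_pos: [0.5618, -0.284, 0.3546]
tcp_rot: [-0.002, 3.138, -0.003]
wrist_force: [-5.2, 3.8, 19.8]
width: 0.29
grip_force: 101.5
```

Call:
drive_tool(
  increments=[
    {"delta_pos": [0,0,-15],"turn": 0,"jaw": -1},
    {"delta_pos": [0,0,-25],"turn": 0,"jaw": -1},
    {"delta_pos": [0,0,-30],"turn": 0,"jaw": -1},
    {"delta_pos": [0,0,-15],"turn": 0,"jaw": -1},
    {"delta_pos": [4,-15,0],"turn": 0,"jaw": -1},
    {"delta_pos": [6,-25,0],"turn": 0,"jaw": -1},
    {"delta_pos": [6,-25,0],"turn": 0,"jaw": -1},
    {"delta_pos": [2.5,-9,0],"turn": 0,"jaw": -1},
  ],
)

```text
time: 17.25
tool_pos: [0.5416, -0.3607, 0.4327]
tcp_rot: [-0.001, -3.14, 0.003]
wrist_force: [-0.4, -0.3, -1.1]
width: 0.292
grip_force: 98.5
```

Call:
drive_tool(
  increments=[
    {"delta_pos": [0,0,0],"turn": 0,"jaw": -1},
    {"delta_pos": [0,0,0],"turn": 0,"jaw": -1},
    {"delta_pos": [0,0,0],"turn": 0,"jaw": -1},
  ],
)

```text
time: 17.5
tool_pos: [0.5428, -0.3572, 0.4329]
tcp_rot: [0.002, -3.141, -0.002]
wrist_force: [0.2, 0.9, -1.0]
width: 0.291
grip_force: 98.5
```

Call:
drive_tool(
  increments=[
    {"delta_pos": [0,0,15],"turn": 0,"jaw": -1},
    {"delta_pos": [0,0,15],"turn": 0,"jaw": -1},
    {"delta_pos": [0,0,12],"turn": 0,"jaw": -1},
    {"delta_pos": [0,0,10],"turn": 0,"jaw": -1},
    {"delta_pos": [0,0,9],"turn": 0,"jaw": -1},
    {"delta_pos": [0,0,9],"turn": 0,"jaw": -1},
    {"delta_pos": [0,0,0],"turn": 0,"jaw": -1},
  ],
)

```text
time: 18.08
tool_pos: [0.5423, -0.3571, 0.361]
tcp_rot: [0.002, -3.138, -0.004]
wrist_force: [-0.7, -0.3, -2.4]
width: 0.291
grip_force: 98.5
```

Call:
drive_tool(
  increments=[
    {"delta_pos": [0,0,3],"turn": 0,"jaw": -1},
    {"delta_pos": [0,0,3],"turn": 0,"jaw": -1},
    {"delta_pos": [0,0,3],"turn": 0,"jaw": -1},
    {"delta_pos": [0,0,3],"turn": 0,"jaw": -1},
    {"delta_pos": [0,0,3],"turn": 0,"jaw": -1},
    {"delta_pos": [0,0,0],"turn": 0,"jaw": -1},
  ],
)

```text
time: 18.58
tool_pos: [0.5426, -0.3577, 0.348]
tcp_rot: [0.002, -3.141, -0.001]
wrist_force: [-0.8, 1.6, -1.2]
width: 0.293
grip_force: 98.5
```

Past the stub height with no resistance, so this tube is clear. I'll go on to the pad.

Call:
drive_tool(
  increments=[
    {"delta_pos": [0,0,6],"turn": 0,"jaw": -1},
    {"delta_pos": [0,0,6],"turn": 0,"jaw": -1},
    {"delta_pos": [0,0,6],"turn": 0,"jaw": -1},
    {"delta_pos": [0,0,5],"turn": 0,"jaw": -1},
    {"delta_pos": [0,0,4],"turn": 0,"jaw": -1},
    {"delta_pos": [0,0,3],"turn": 0,"jaw": -1},
    {"delta_pos": [0,0,0],"turn": 0,"jaw": -1},
  ],
)

```text
time: 19.17
tool_pos: [0.5425, -0.3575, 0.3175]
tcp_rot: [0.002, -3.14, -0.002]
wrist_force: [0.3, 0.6, -1.3]
width: 0.295
grip_force: 98.5
```

Call:
drive_tool(
  increments=[
    {"delta_pos": [0,0,1.5],"turn": 0,"jaw": -1},
    {"delta_pos": [0,0,1.5],"turn": 0,"jaw": -1},
    {"delta_pos": [0,0,1],"turn": 0,"jaw": -1},
    {"delta_pos": [0,0,0],"turn": 0,"jaw": -1},
  ],
)

```text
time: 19.5
tool_pos: [0.5428, -0.3577, 0.3146]
tcp_rot: [-0.002, 3.142, 0.0]
wrist_force: [-1.1, -0.8, -0.6]
width: 0.291
grip_force: 98.5
```

Call:
drive_tool(
  increments=[
    {"delta_pos": [0,0,0],"turn": 0,"jaw": -0.2},
    {"delta_pos": [0,0,0],"turn": 0,"jaw": 0.2},
    {"delta_pos": [0,0,0],"turn": 0,"jaw": 0.6},
    {"delta_pos": [0,0,0],"turn": 0,"jaw": 1},
    {"delta_pos": [0,0,0],"turn": 0,"jaw": 1},
    {"delta_pos": [0,0,0],"turn": 0,"jaw": 1},
    {"delta_pos": [0,0,0],"turn": 0,"jaw": 1},
    {"delta_pos": [0,0,0],"turn": 0,"jaw": 1},
  ],
)

```text
time: 20.17
tool_pos: [0.5428, -0.3577, 0.3147]
tcp_rot: [-0.002, 3.142, -0.0]
wrist_force: [0.5, -0.3, -0.4]
width: 0.996
grip_force: 0.0
```

Call:
drive_tool(
  increments=[
    {"delta_pos": [0,0,-10],"turn": 0,"jaw": 1},
    {"delta_pos": [0,0,-20],"turn": 0,"jaw": 1},
    {"delta_pos": [0,0,-25],"turn": 0,"jaw": 1},
    {"delta_pos": [0,0,-25],"turn": 0,"jaw": 1},
    {"delta_pos": [0,0,-25],"turn": 0,"jaw": 1},
    {"delta_pos": [0,0,-20],"turn": 0,"jaw": 1},
    {"delta_pos": [0,0,0],"turn": 0,"jaw": 1},
    {"delta_pos": [0,0,0],"turn": 0,"jaw": 1},
  ],
)

```text
time: 20.83
tool_pos: [0.5431, -0.3579, 0.4424]
tcp_rot: [-0.002, 3.138, -0.004]
wrist_force: [-0.4, -0.3, -0.8]
width: 1.0
grip_force: 0.0
```

```bash
python3 - <<'E'
from h import *
c=grab('side','pics/s9.png');S=grab('scene','pics/s9b.png')
im=c['pixels'][:,:,::-1].copy()
# expected stick top centre if fully down and upright
print('exp top',proj(c,[[.5427,-.3578,.184]]),proj(S,[[.5427,-.3578,.184]]))
h=np.hstack([cv2.resize(im[180:400,180:440],(473,400)),cv2.resize(S['pixels'][90:240,230:350,::-1],(320,400))]);cv2.imwrite('pics/s9c.png',h)
s=bot.read_state();print(s['tool_pos'],s['wrist_force'],s['width'])
E
```

```text
exp top [[397.32177979 274.96778588]] [[247.50790565  94.18419419]]
[ 0.5424586  -0.35750286  0.43876566] [-1.07599065  0.41952397 -0.63079623] 0.996768380617939
```

View pics/s9c.png

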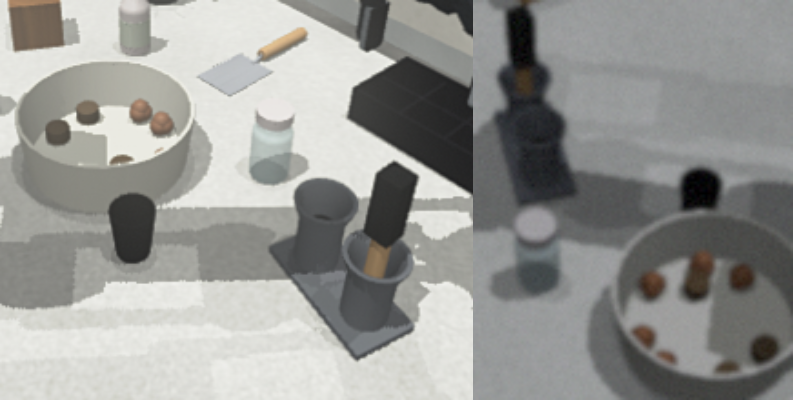

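```bash
python3 -c "
from workcell import bot
print(bot.finish_job())"
```

```text
the job is handed in; nothing more can be done
None
```

The job is handed in at about 21 s (the result wasn't reported back). I stirred over three full anticlockwise turns, then pushed one pellet through the middle to break the clump. From the wrist camera, the pellets now lie about 104 and 114 mm apart and all the lumps are in the pot. The stick stands let go in the clear tube, the one farther from the pot; the other stopped it at stub height.

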